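Drive the heat sink's screw home on the tilted work holder

ROBOT

A 6-joint arm with a two-finger parallel gripper is mounted at the origin on the work surface. World frame = base frame: x ahead of the robot, y to its left, z up, the work surface at z = 0. Lengths are in mm, angles in rad, forces in N, time in s.
With the tool pointing down it reaches from about 325 to 875 mm from the base axis. Payload 4.4 kg.
Tool frame: the origin (TCP) lies on the centre line of the jaws, within the pads' length; the fingertips stand ahead of it and the grasp point (between the pads) lies 6 mm ahead of it (ctrl.tcp_to_tips is the z of the fingertips in the tool frame, in mm); z points along the fingers, y is the direction in which the jaws open and shut (so a half turn about z gives the same grasp; the last joint's range is limited). The gripper opens to 85 mm and grips with 20 to 120 N. Pads are 22 mm wide; open, the fingers measure 114 mm over their backs; the gripper's body (76 mm by 85 mm) begins 54 mm behind the grasp point. The pads swing forward as they close: fully open they stand 13 mm farther back than shut.
Start: joints at [1.095, 0.207, 1.542, -0, 1.393, -0.15], TCP at [183.503, 544.935, 256.282] pointing down, gripper open.
Joint ranges: [-2.73, 2.73], [-0.86, 2.22], [0.23, 2.46], [-1.11, 4.25], [0.08, 2.63], [-2.82, 2.82]. Speed limits (rad/s): [2.79, 2.79, 3.14, 3.14, 3.14, 3.14].

INTERFACE

Orientations are given as a 3x3 rotation matrix whose columns are the frame's x, y, z axes.
In Python, from plant import ctrl, sensors, optics gives the robot as it stands. Calls block until the motion is done:
- ctrl.move_ptp(position, orientation): joint-space move of the TCP to a pose.
- ctrl.move_l(position, rot=None, vel=150, threshold=None): straight line of the TCP; rot=None keeps the orientation; vel is the mean speed in mm/s. With threshold (N) it stops when the force on the tool has changed by that much, and returns True; else False.
- ctrl.set_joints(angles): joint-space move.
- ctrl.gripper_to(opening, force=None): finger opening in mm; force is the grip in N (None keeps the last); returns when the fingers have stopped.
- ctrl.hold(seconds).
- ctrl.solve_ik(position, orientation): joint angles nearest the present ones, or None.
- sensors.read_state(): the state.
- optics.grab_frame(name): name is "side" or "top" or "wrist"; returns (picture, depth): 400x640x3 uint8, red, green, blue; 400x640 float32, mm along the optical axis (not along the pixel's ray), 0 where there is no reading.
- optics.camera_params(name): a dict with "mtx" (3x3 intrinsics, pixels), "R" (3x3) and "t" (3): a world point X has camera coordinates R X + t; the wrist camera has in their place "T_tool_cam" (4x4, takes a point from camera to tool coordinates, whose origin is the TCP and whose axes are the flange's). Camera axes: x right, y down, z forward; pixel columns grow to the right and rows downward; lengths in mm; the calibration is good to about 2 mm. A picture is of the moment at which its call begins: read the wrist's pose just before it. camera_params takes no time and is no camera call.
A pose or a line that the arm cannot do raises ctrl.MotionError and nothing moves.
- ctrl.finish_job(): hands the job in, once; it reports no verdict.
The state is a dict: "t": time; "q": joint angles; "qvel": joint speeds; "tau": joint torques, N m; "eef_pos": TCP position; "eef_rot": TCP orientation; "force": force on the tool from outside, world axes, zero at the start; "wrist_torque": the same for the moment, N m; "grip_width": finger opening in mm.
Only numpy, scipy, OpenCV 4.12 (cv2) and the standard library are available. Lean on these libraries where they do the work, as an engineer would, in place of code of your own. Each camera call takes 0.05 s, during which the arm holds its last target.

TASK

Take the blue T-handled driver out of its stand and screw down the big brass screw that holds the heat sink on the tilted work holder: put the driver squarely on the screw's axis, fully into its square socket before the first turn, then turn clockwise, keeping the driver square, until the screw's flange is fully home on the blue boss. Then stand the driver back in its stand, fully down, let go of it, and leave the other things on the bench where they are.

Things in the scene. Friction and masses are not known exactly. Their poses are not given: they have to be found in the camera images.
- driver: loose T-handled driver, 133 mm long, about 0.22 kg. Origin at its tip; z runs up the shank to the handle. From the tip: round pilot tapering from 5 to 9.6 mm wide over 6 mm, a 12 x 12 mm square drive (sides along x and y) up to 26 mm, a 12 mm shank, a collar 36 mm wide with its underside at 53 mm, the crossbar. Starts upright in the stand, collar on the rim, any yaw
- driver_tip (a point): end of the driver's pilot; same frame as driver
- driver_grip (a point): middle of the driver's blue crossbar, 119 mm from the tip; axes of driver. The bar is 74 mm long (x), 18 mm thick (y: grip it across this) and 28 mm high (z, 105 to 133 mm from the tip)
- stand: fixed driver stand: black 90 x 90 x 12 mm foot and a grey upright tube, 48 mm outside, 28 mm bore, rim 71 mm above the table. Origin at the centre of its underside, z up
- stand_mouth (a point): centre of the stand tube's rim; z up. The driver's tip is 53 mm below it when the driver is fully down
- holder: fixed work holder, grey foot 150 x 140 x 20 mm (origin under its centre) and two blue cheeks 80 mm high at its y sides. Between them, on a pivot 60 mm above the table that stays put under normal working forces, a head 120 x 90 mm with an aluminium heat sink and a blue boss leans 7 to 23 degrees towards the holder's own -x, roughly towards the robot
- screw_mouth (a point): centre of the open top of the brass screw's socket, about 0.12 m above the table. z is the screw's axis, out of the socket; this point sinks with the screw but does not turn. The head is a brass block 30 mm square on a 48 mm round flange; its socket is 14 mm square, 18 mm deep. The driver is fully in with its tip about 17 mm below this point. See screw too
- screw (a joint): how far the screw has sunk, m: 0 to 0.0026 at the start, 0.0052 flush on the boss (a hard stop). Clockwise from above drives it, 1.6 mm per rad, against about 0.15 N m. How its square is turned is not given: look, or feel for it (at a wrong angle the driver rests with its tip 6 mm below the mouth). It can be lifted out, turned back a quarter turn and re-entered
- parts_tray: loose white tray 100 x 160 x 30 mm, three compartments; origin at its underside (or middle); leave it alone
- flux_bottle: loose green bottle, 48 mm wide, 120 mm high; origin at its underside (or middle); leave it alone
- tape_roll: loose black roll of tape, 90 mm wide, 25 mm high; origin at its underside (or middle); leave it alone
- screwdriver: loose red-handled screwdriver lying down, 180 mm; not for this screw; origin at its underside (or middle); leave it alone
- solder_spool: loose metal spool, 60 mm wide, 50 mm high; origin at its underside (or middle); leave it alone
- cup: loose yellow cup, 72 mm wide, 80 mm high; origin at its underside (or middle); leave it alone
- board: loose green circuit board 100 x 70 mm, 14 mm high; origin at its underside (or middle); leave it alone
Mind the look-alikes: they are no part of the job. Of the things that look like the driver, the middle-sized one is meant.

How it is judged:
By the outcome, as a careful person would: the job done as asked, in the order asked, and still so for the second after the job is handed in, with the robot touching nothing.
It also fails if it takes over 72 s, if anything falls off the work surface, if the arm or the gripper's body presses on something with over 40 N, if the wrist force passes 120 N, or if a joint passes its speed limit or range.

## Working session

There is one attempt and no reset: what is moved stays moved. The work goes in short steps, each a Python script; the robot and the scene stay as the last script left them, time stands still between calls to the robot, and variables do not carry over. Pictures are saved under pics/ and viewed, and the job is handed in when it is done.

```bash
ls; mkdir -p pics
python3 - <<'E'
from plant import ctrl,sensors,optics
import cv2,numpy as np
for n in ["side","top","wrist"]:
    s=sensors.read_state()
    im,d=optics.grab_frame(n)
    cv2.imwrite(f"pics/{n}0.png",im[:,:,::-1]); np.save(f"pics/{n}0.npy",d)
    p=optics.camera_params(n); print(n,{k:np.round(v,4).tolist() for k,v in p.items()})
s=sensors.read_state();print(s); print(ctrl.tcp_to_tips)
E
```

```text
pics
side {'mtx': [[377.1038, 0.0, 312.0485], [0.0, 377.1038, 195.6739], [0.0, 0.0, 1.0]], 'R': [[0.8947, -0.4463, -0.0161], [-0.2482, -0.4669, -0.8488], [0.3713, 0.7634, -0.5285]], 't': [-473.1549, 213.4911, 1197.0688]}
top {'mtx': [[442.6808, 0.0, 319.932], [0.0, 442.6808, 202.1279], [0.0, 0.0, 1.0]], 'R': [[-0.006, -1.0, -0.008], [-0.9824, 0.0074, -0.1865], [0.1865, 0.0067, -0.9824]], 't': [11.8211, 552.7145, 1417.6425]}
wrist {'mtx': [[330.3833, 0.0, 313.5084], [0.0, 330.3833, 201.9425], [0.0, 0.0, 1.0]], 'T_tool_cam': [[-0.0, -0.9511, -0.3089, 78.3124], [1.0, 0.0001, -0.0005, -0.0834], [0.0005, -0.3089, 0.9511, -117.2303], [0.0, 0.0, 0.0, 1.0]]}
{'t': 0.15, 'q': array([ 1.09550740e+00,  2.07281561e-01,  1.54264985e+00, -8.02093246e-06,
        1.39350248e+00, -1.50478001e-01]), 'qvel': array([-0.00106056, -0.00172736, -0.00485962,  0.00118281, -0.00105767,
       -0.00017797]), 'tau': array([ 4.40611657e-04, -3.83519268e+01, -2.92036915e+01, -1.60381346e-04,
        6.59680663e-03, -8.97703927e-06]), 'eef_pos': array([183.24415957, 544.4355306 , 255.34851904]), 'eef_rot': array([[-9.47711423e-01,  3.19127500e-01, -8.35520922e-04],
       [ 3.19128481e-01,  9.47710040e-01, -1.64076712e-03],
       [ 2.68217660e-04, -1.82161226e-03, -9.99998305e-01]]), 'force': array([-1.26964763,  0.54568148,  0.83925901]), 'wrist_torque': array([-0.00977285,  0.0157403 ,  0.01809905]), 'grip_width': 85.5006809323706}
25.0
```

View pics/side0.png

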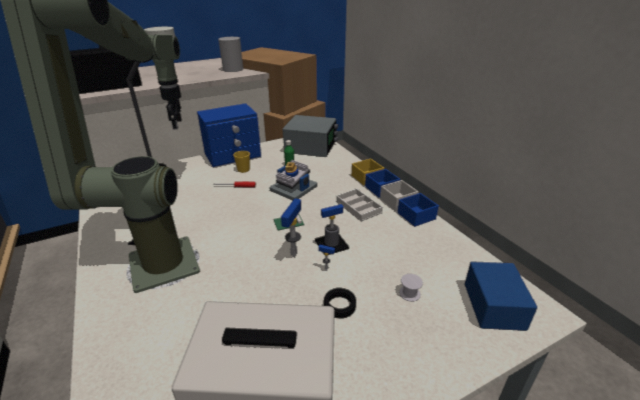

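View pics/top0.png

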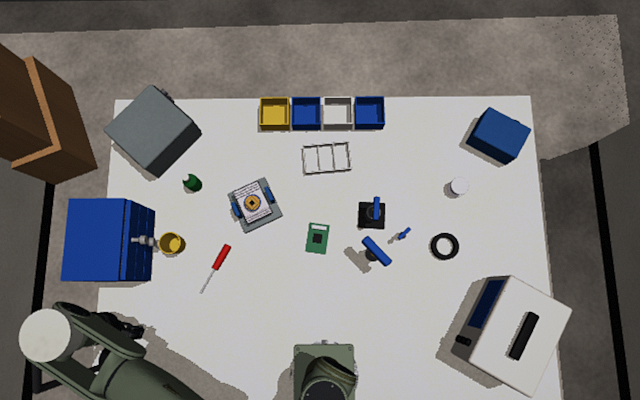

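View pics/wrist0.png

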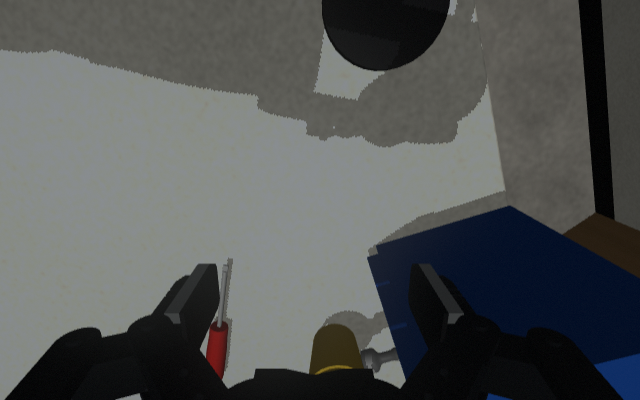

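```bash
cat > h.py <<'E'
import cv2,numpy as np
from plant import ctrl,sensors,optics
def unproj(n,u,v,z):
    "intersect pixel ray with world plane z"
    p=optics.camera_params(n);R=np.array(p['R']);t=np.array(p['t']).ravel()
    r=R.T@np.linalg.inv(p['mtx'])@np.array([u,v,1.]);c=-R.T@t
    return c+r*(z-c[2])/r[2]
def cloud(n,d,st=None):
    p=optics.camera_params(n);K=np.array(p['mtx'])
    v,u=np.mgrid[:d.shape[0],:d.shape[1]]
    P=np.stack([(u-K[0,2])/K[0,0]*d,(v-K[1,2])/K[1,1]*d,d],-1)
    if n=='wrist':
        T=np.array(p['T_tool_cam']);W=P@T[:3,:3].T+T[:3,3]
        W=W@np.array(st['eef_rot']).T+st['eef_pos']
    else:
        R=np.array(p['R']);t=np.array(p['t']).ravel();W=(P-t)@R
    W[d<=0]=np.nan
    return W
def crop(im,x0,x1,y0,y1,s,name):
    cv2.imwrite(name,cv2.resize(im[y0:y1,x0:x1,::-1],None,fx=s,fy=s,interpolation=cv2.INTER_CUBIC))
E
python3 - <<'E'
from h import *
t=cv2.imread('pics/top0.png')[:,:,::-1];s=cv2.imread('pics/side0.png')[:,:,::-1]
a=cv2.resize(np.ascontiguousarray(t[160:280,210:450]),None,fx=3.3,fy=3.3,interpolation=cv2.INTER_CUBIC)
cv2.imwrite('pics/c1.png',a[:,:,::-1])
crop(s,220,380,140,280,5,'pics/c2.png') if 0 else cv2.imwrite('pics/c2.png',cv2.resize(s[140:270,210:380,::-1],None,fx=4.5,fy=4.5,interpolation=cv2.INTER_CUBIC))
d=np.load('pics/top0.npy');W=cloud('top',d)
for u,v in [(376,208),(376,251),(400,235),(252,203),(317,238),(300,300),(192,183),(172,243)]: print((u,v),np.round(W[v,u]))
E
```

```text
(376, 208) [ 515. -166.  148.]
(376, 251) [ 379. -157.  187.]
(400, 235) [ 437. -246.   93.]
(252, 203) [543. 226.  98.]
(317, 238) [438.  19.  12.]
(300, 300) [234.  76.   0.]
(192, 183) [613. 427.  86.]
(172, 243) [425. 509.   5.]
```

View pics/c1.png

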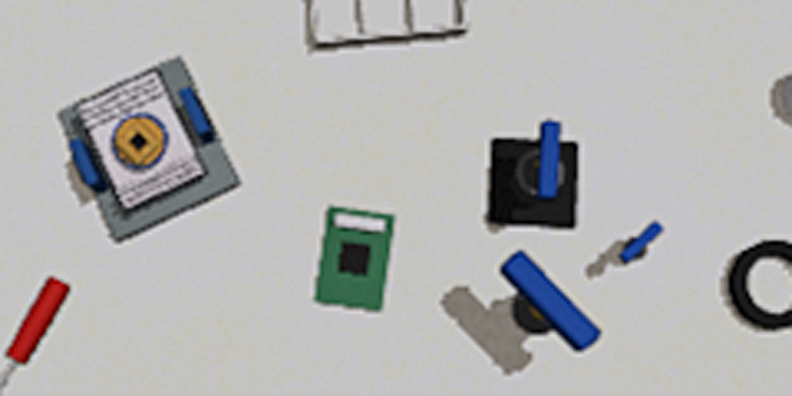

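View pics/c2.png

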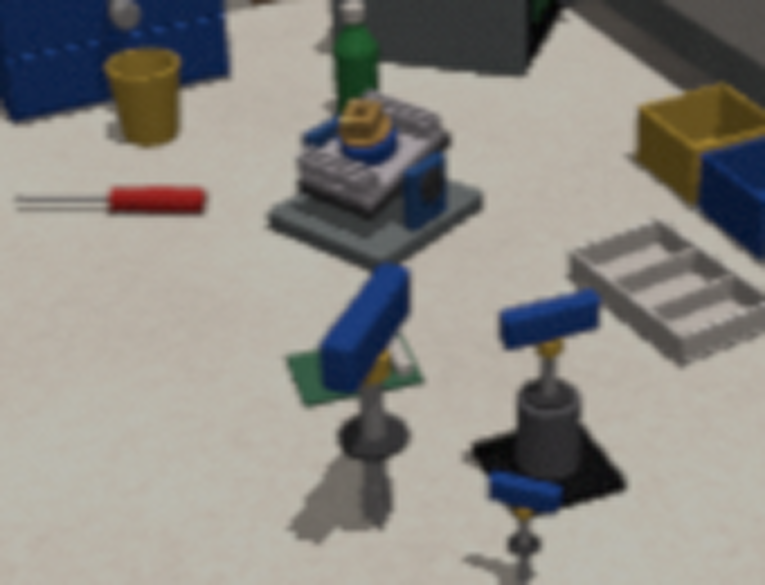

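```bash
cat >> h.py <<'E'
def rotdown(ang):
    "tool z down, tool x at world yaw ang"
    c,s=np.cos(ang),np.sin(ang)
    x=np.array([c,s,0]);z=np.array([0,0,-1.]);return np.stack([x,np.cross(z,x),z],1)
def lookpose(target,yaw,dist):
    R=rotdown(yaw);T=np.array(optics.camera_params('wrist')['T_tool_cam'])
    cam=np.array(target)-dist*(R@T[:3,2]);return cam-R@T[:3,3],R
def snap(name):
    st=sensors.read_state();im,d=optics.grab_frame('wrist')
    cv2.imwrite(f'pics/{name}.png',im[:,:,::-1]);np.savez(f'pics/{name}.npz',d=d,p=st['eef_pos'],R=st['eef_rot']);return st,im,d
def load(name):
    z=np.load(f'pics/{name}.npz');im=cv2.imread(f'pics/{name}.png')[:,:,::-1]
    return im,z['d'],{'eef_pos':z['p'],'eef_rot':z['R']}
E
python3 - <<'E'
from h import *
for tgt,nm in [((543,226,115),'w_screw'),((515,-166,150),'w_drv')]:
    yaw=np.arctan2(tgt[1],tgt[0])+np.pi
    p,R=lookpose(tgt,yaw,230)
    print(p,ctrl.solve_ik(p,R))
    ctrl.move_ptp(p,R); st,_,_=snap(nm); print(st['t'],st['q'].round(3),st['eef_pos'].round(1),st['force'].round(1))
E
```

```text
[549.63322066 228.96988869 216.52130643] [ 2.49440458e-01  2.83115893e-01  1.53180141e+00 -4.44089210e-16
  1.32667535e+00 -1.71575463e+00]
1.9167 [ 0.251  0.283  1.532  0.     1.327 -1.715] [549.3 229.7 216.6] [0.2 0.5 0.6]
[ 522.46959595 -167.64021261  251.55021618] [-4.68234424e-01  1.54960865e-01  1.61205516e+00 -4.44089210e-16
  1.37457663e+00 -1.72721558e+00]
3.45 [-4.670e-01  1.550e-01  1.612e+00  1.000e-03  1.375e+00 -1.727e+00] [ 522.7 -166.6  251.4] [ 0.3 -0.3  0.2]
```

View pics/w_screw.png

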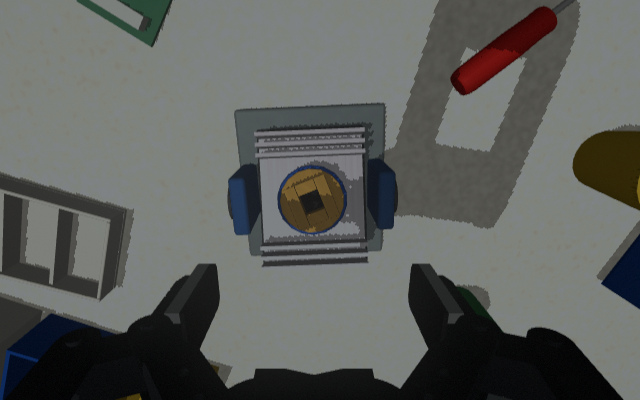

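View pics/w_drv.png

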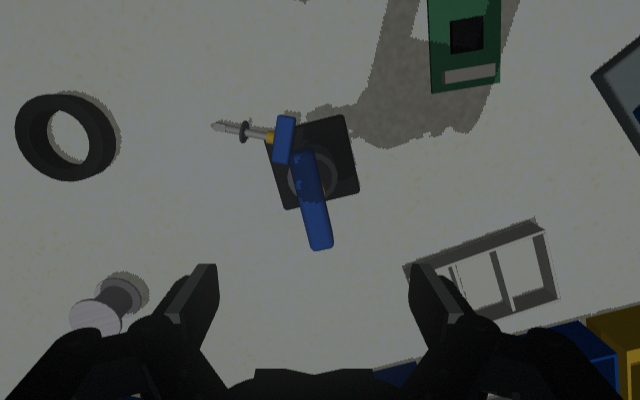

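Run:
```python
from h import *
im,d,st=load('w_drv');W=cloud('wrist',d,st)
crop(im,250,370,100,260,5,'pics/c3.png')
hsv=cv2.cvtColor(np.ascontiguousarray(im),cv2.COLOR_RGB2HSV)
m=(hsv[...,0]>100)&(hsv[...,0]<130)&(hsv[...,1]>120)&(W[...,2]>110)&(W[...,2]<170)
m[:, :270]=0;m[:,360:]=0;m[260:]=0;m[:105]=0
P=W[m];print(m.sum(),np.nanpercentile(P,[1,5,50,95,99],axis=0).round(1))
top=P[P[:,2]>np.nanpercentile(P[:,2],90)-5]
r=cv2.minAreaRect(top[:,:2].astype(np.float32));print('rect top',r, np.median(top[:,2]))
# tube rim
m2=np.abs(W[...,2]-71)<4; m2[:,:280]=0;m2[:,345:]=0;m2[220:]=0;m2[:130]=0
Q=W[m2];print('rim',len(Q),np.nanmin(Q,0),np.nanmax(Q,0))
m3=(np.abs(W[...,2]-12)<3); m3[:,:255]=0;m3[:,365:]=0;m3[225:]=0;m3[:105]=0
m3&=(hsv[...,2]<60);c=W[m3];print('foot',cv2.minAreaRect(c[:,:2].astype(np.float32)),np.median(c[:,2]))
im,d,st=load('w_screw');W=cloud('wrist',d,st)
crop(im,265,365,150,250,6,'pics/c4.png')
for u,v in [(315,140),(300,225),(330,175),(290,200),(312,202),(312,185),(250,120),(340,200),(285,250)]: print((u,v),W[v,u].round(1))
```

```text
2554 [[ 480.  -176.   137. ]
 [ 481.7 -174.1  146.9]
 [ 511.6 -165.5  150.1]
 [ 547.2 -156.8  151.4]
 [ 551.1 -155.3  151.9]]
rect top ((516.2443237304688, -166.16212463378906), (17.986387252807617, 73.01882934570312), 85.16915893554688) 150.17249251984418
rim 673 [ 495.52547789 -189.82159493   67.14888624] [ 538.98238891 -142.63484314   74.9980077 ]
foot ((516.2244873046875, -166.13824462890625), (89.00933837890625, 89.05963897705078), 85.9950180053711) 11.364268810556979
(315, 140) [506.9 213.1  80.5]
(300, 225) [559.6 223.7 121.9]
(330, 175) [524.3 232.3  96.2]
(290, 200) [546.5 210.9 118.4]
(312, 202) [547.1 227.4 101.7]
(312, 185) [531.4 221.  116.4]
(250, 120) [520.5 153.5  18.2]
(340, 200) [538.  246.1 100.6]
(285, 250) [600.  224.9  84.1]
```

View pics/c3.png

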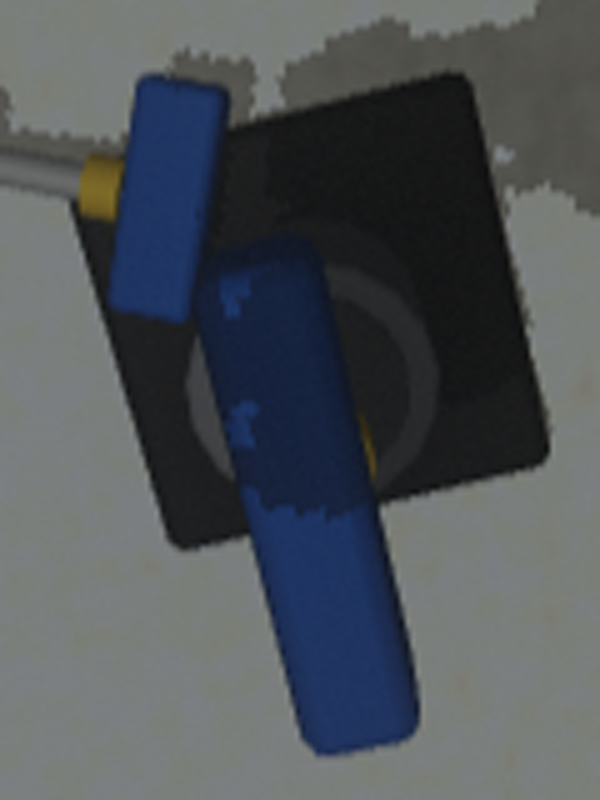

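View pics/c4.png

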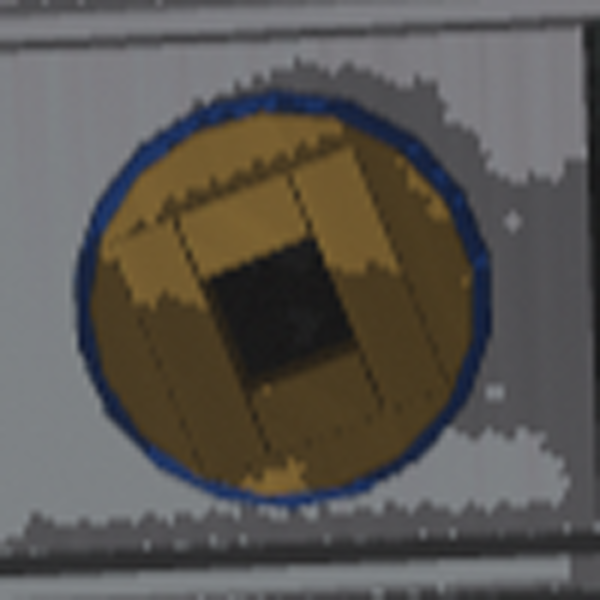

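Run:
```python
from h import *
for tgt,nm,dy in [((516,-166,150),'w_drv2',0),((547,223,115),'w_screw2',np.pi/2),((547,223,115),'w_screw3',-np.pi/2),((547,223,115),'w_screw4',0)]:
    yaw=np.arctan2(tgt[1],tgt[0])+np.pi+dy
    dist=230
    if nm=='w_drv2': yaw+=np.pi; 
    try:
        if nm=='w_screw4': dist=210
        p,R=lookpose(tgt,yaw,dist); q=ctrl.solve_ik(p,R)
        ctrl.move_ptp(p,R); st,_,_=snap(nm); print(nm,st['t'],st['q'].round(3),st['force'].round(1))
    except ctrl.MotionError as e: print(nm,e)
```

```text
w_drv2 6.1417 [-0.473  0.125  1.646  0.     1.37   1.408] [0.5 0.6 0.3]
w_screw2 the arm cannot take that pose within its joint ranges
w_screw3 7.6167 [ 0.224  0.273  1.544 -0.     1.324 -0.161] [ 0.4 -0.6  0.3]
w_screw4 9.05 [ 0.242  0.319  1.526 -0.     1.296 -1.714] [ 0.8  0.3 -0.1]
```

```bash
cat > meas.py <<'E'
from h import *
import glob
for n in ['w_drv','w_drv2']:
    im,d,st=load(n);W=cloud('wrist',d,st)
    hsv=cv2.cvtColor(np.ascontiguousarray(im),cv2.COLOR_RGB2HSV)
    near=np.hypot(W[...,0]-516,W[...,1]+166)<50
    m=near&(hsv[...,0]>100)&(hsv[...,0]<130)&(hsv[...,1]>120)&(W[...,2]>145)&(W[...,2]<157)
    P=W[m].astype(np.float32);print(n,m.sum(),cv2.minAreaRect(P[:,:2]),np.median(P[:,2]))
    m3=near&(np.abs(W[...,2]-12)<4)&(hsv[...,2]<60);c=W[m3];print('  foot',cv2.minAreaRect(c[:,:2].astype(np.float32)),np.median(c[:,2]))
for n in ['w_screw','w_screw2','w_screw3','w_screw4']:
    try: im,d,st=load(n)
    except Exception: continue
    W=cloud('wrist',d,st)
    hsv=cv2.cvtColor(np.ascontiguousarray(im),cv2.COLOR_RGB2HSV)
    near=np.hypot(W[...,0]-547,W[...,1]-223)<40
    yel=near&(hsv[...,0]>12)&(hsv[...,0]<32)&(hsv[...,1]>90)
    # initial plane: high points
    P=W[yel&(W[...,2]>90)]
    best=None;rng=np.random.default_rng(0)
    for _ in range(800):
        a=P[rng.integers(0,len(P),3)];nn=np.cross(a[1]-a[0],a[2]-a[0])
        if np.linalg.norm(nn)<50: continue
        nn/=np.linalg.norm(nn);nn*=np.sign(nn[2])
        if nn[2]<.88: continue
        k=(np.abs((P-a[0])@nn)<.7)
        if best is None or k.sum()>best[0]: best=(k.sum(),k)
    Q=P[best[1]]
    c=Q.mean(0);nn=np.linalg.svd(Q-c,full_matrices=False)[2][2];nn*=np.sign(nn[2])
    h=(P-c)@nn
    hist,e=np.histogram(h,np.arange(-25,25,1.0))
    print(n,'normal',nn.round(4),'tilt',np.degrees(np.arccos(nn[2])).round(2),'az',np.degrees(np.arctan2(nn[1],nn[0])).round(1),{int(a):int(b) for a,b in zip(e,hist) if b>8})
    ex=np.cross([0,1,0],nn);ex/=np.linalg.norm(ex);ey=np.cross(nn,ex)
    hs=np.nanmax(np.where(hist>60,e[:-1],-99))  # top layer
    T=P[(h>hs-1.5)&(h<hs+2.5)];A=np.stack([(T-c)@ex,(T-c)@ey],1).astype(np.float32)
    r=cv2.minAreaRect(A);mid=c+ex*r[0][0]+ey*r[0][1]+nn*np.median((T-c)@nn)
    print('   head rect',np.round(r[1],1),'ang',round(r[2],1),'mouth',mid.round(1),'n',len(T))
    # tilt plane from heat sink/flange too
    F=P[(h<hs-6)&(h>hs-16)]
    print('   rest median h rel top',np.median((F-mid)@nn) if len(F) else None)
    u=np.cos(np.radians(r[2]))*ex+np.sin(np.radians(r[2]))*ey;print('   side dir',u.round(4))
E
python3 meas.py
```

```text
Traceback (most recent call last):
  File "meas.py", line 8, in <module>
    P=W[m].astype(np.float32);print(n,m.sum(),cv2.minAreaRect(P[:,:2]),np.median(P[:,2]))
                                              ~~~~~~~~~~~~~~~^^^^^^^^^
cv2.error: OpenCV(4.12.0) /io/opencv/modules/imgproc/src/convhull.cpp:143: error: (-215:Assertion failed) total >= 0 && (depth == CV_32F || depth == CV_32S) in function 'convexHull'
```

```bash
sed -i 's/cv2.minAreaRect(P\[:,:2\])/cv2.minAreaRect(P[:,:2].copy())/; s/c\[:,:2\].astype(np.float32)/c[:,:2].astype(np.float32).copy()/' meas.py; python3 meas.py
python3 - <<'E'
from h import *
a=[]
for n in ['w_drv2','w_screw3','w_screw4']:
    im,_,_=load(n); a.append(cv2.resize(np.ascontiguousarray(im[100:280,200:440,::-1]),(400,300)))
a.append(a[0]*0)
cv2.imwrite('pics/c5.png',np.vstack([np.hstack(a[:2]),np.hstack(a[2:])]))
E
```

```text
w_drv 2469 ((515.7637329101562, -166.55230712890625), (17.98638916015625, 73.01971435546875), 85.16915893554688) 150.13713
  foot ((515.2589721679688, -166.63966369628906), (89.48041534423828, 91.1607437133789), 86.37278747558594) 11.361612846765325
w_drv2 2477 ((516.968505859375, -165.26272583007812), (17.87376594543457, 72.9483642578125), 84.90863037109375) 150.1695
  foot ((517.1264038085938, -164.9964599609375), (89.37310028076172, 87.97187805175781), 86.32085418701172) 11.430270860509381
w_screw normal [-0.2209 -0.1195  0.9679] tilt 14.55 az -151.6 {-20: 78, -19: 536, -18: 533, -17: 89, -2: 127, -1: 649, 0: 608, 1: 83}
   head rect [29.9 29.8] ang 44.0 mouth [542.  224.1 118. ] n 1096
   rest median h rel top -7.565642354706949
   side dir [0.6831 0.6894 0.241 ]
w_screw3 normal [-0.2189 -0.1091  0.9696] tilt 14.16 az -153.5 {-20: 58, -19: 443, -18: 405, -17: 98, -16: 28, -15: 40, -14: 33, -13: 40, -12: 37, -11: 32, -10: 37, -9: 36, -8: 43, -7: 34, -6: 42, -5: 43, -4: 40, -3: 44, -2: 106, -1: 649, 0: 611, 1: 71}
   head rect [30. 30.] ang 44.3 mouth [541.1 224.4 118. ] n 1111
   rest median h rel top -9.87237032416098
   side dir [0.6815 0.694  0.232 ]
w_screw4 normal [-0.2172 -0.0884  0.9721] tilt 13.56 az -157.9 {-20: 94, -19: 596, -18: 640, -17: 122, -2: 118, -1: 791, 0: 749, 1: 129}
   head rect [29.9 29.9] ang 44.1 mouth [542.  224.1 118.1] n 1343
   rest median h rel top -9.30980914016719
   side dir [0.6878 0.6928 0.2167]
```

View pics/c5.png

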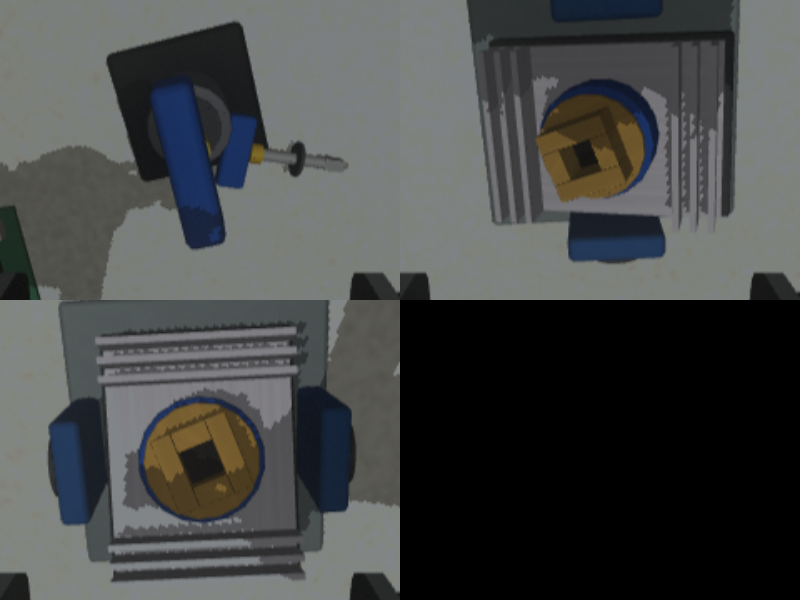

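```bash
cat > meas2.py <<'E'
from h import *
M=np.array([542.,224.7,118.8])
n0=np.array([-.219,-.105,.97]);n0/=np.linalg.norm(n0)
for n in ['w_screw','w_screw3','w_screw4']:
    im,d,st=load(n);W=cloud('wrist',d,st)
    D=W-M;h=D@n0;rad=np.linalg.norm(D-h[...,None]*n0,axis=-1)
    ok=np.isfinite(h)&(rad<70)&(h>-50)
    hist,e=np.histogram(h[ok],np.arange(-50,5,1.));print(n,{int(a):int(b) for a,b in zip(e,hist) if b>150})
    out=[]
    for lo,hi,rm in [(-2.5,2,22),(-21.5,-16.5,26),(-36,-25,70)]:
        m=ok&(h>lo)&(h<hi)&(rad<rm)
        Q=W[m]
        for _ in range(6):
            c=np.median(Q,0) if _==0 else Q.mean(0);nn=np.linalg.svd(Q-Q.mean(0),full_matrices=False)[2][2];nn*=np.sign(nn[2])
            r=(Q-Q.mean(0))@nn;s=1.5 if _<3 else 1.0
            Q=Q[np.abs(r-np.median(r))<s*1.2]
        print('  ',lo,len(Q),nn.round(4),'tilt %.2f az %.1f'%(np.degrees(np.arccos(nn[2])),np.degrees(np.arctan2(nn[1],nn[0]))),'h',((Q.mean(0)-M)@n0).round(2), 'sd',r.std().round(2))
    f=np.isfinite(h)&(np.abs(W[...,2]-20)<3)&(np.hypot(W[...,0]-540,W[...,1]-224)<115)
    c=W[f];print('  foot',cv2.minAreaRect(c[:,:2].astype(np.float32).copy()),np.median(c[:,2]))
W=cloud('top',np.load('pics/top0.npy'))
f=(np.abs(W[...,2]-20)<6)&(np.hypot(W[...,0]-540,W[...,1]-224)<115)
c=W[f];print('top foot',cv2.minAreaRect(c[:,:2].astype(np.float32).copy()),np.median(c[:,2]))
E
python3 meas2.py
```

```text
w_screw {-48: 641, -47: 2783, -46: 2630, -45: 656, -44: 312, -43: 284, -42: 294, -41: 321, -40: 296, -39: 305, -38: 336, -37: 263, -36: 152, -34: 153, -30: 353, -29: 1253, -28: 1146, -27: 484, -20: 517, -19: 764, -18: 289, -2: 571, -1: 693}
   -2.5 1368 [-0.2228 -0.1059  0.9691] tilt 14.28 az -154.6 h -0.89 sd 0.56
   -21.5 1436 [-0.2243 -0.1071  0.9686] tilt 14.39 az -154.5 h -18.72 sd 0.58
   -36 2678 [-0.2235 -0.1039  0.9692] tilt 14.27 az -155.1 h -28.02 sd 0.59
  foot ((554.8394165039062, 229.77134704589844), (148.90086364746094, 139.6645050048828), 24.787275314331055) 19.411917080721736
w_screw3 {-48: 377, -47: 2160, -46: 3033, -45: 883, -44: 297, -43: 269, -42: 270, -41: 308, -40: 322, -39: 406, -38: 371, -37: 323, -36: 239, -35: 159, -34: 220, -33: 212, -32: 221, -31: 229, -30: 306, -29: 1039, -28: 1397, -27: 489, -26: 245, -20: 276, -19: 587, -18: 265, -2: 406, -1: 786, 0: 197}
   -2.5 1339 [-0.2227 -0.1041  0.9693] tilt 14.23 az -154.9 h -0.68 sd 0.53
   -21.5 1051 [-0.2177 -0.093   0.9716] tilt 13.69 az -156.9 h -18.55 sd 0.57
   -36 2457 [-0.2261 -0.108   0.9681] tilt 14.
[... 244 characters left out ...]
 372, -40: 386, -39: 358, -38: 386, -37: 331, -36: 211, -35: 166, -34: 168, -33: 172, -32: 172, -31: 184, -30: 452, -29: 1507, -28: 1410, -27: 485, -26: 195, -20: 594, -19: 876, -18: 353, -2: 722, -1: 833, 0: 153}
   -2.5 1659 [-0.2244 -0.1009  0.9693] tilt 14.24 az -155.8 h -0.91 sd 0.56
   -21.5 1692 [-0.2243 -0.1026  0.9691] tilt 14.28 az -155.4 h -18.69 sd 0.58
   -36 3184 [-0.2223 -0.1052  0.9693] tilt 14.24 az -154.7 h -28.04 sd 0.57
  foot ((555.2013549804688, 230.2642822265625), (149.59173583984375, 139.57418823242188), 25.113697052001953) 19.41988747054988
top foot ((552.5712890625, 232.22732543945312), (151.37550354003906, 139.82557678222656), 25.353191375732422) 19.318401106126665
```

```bash
cat >> h.py <<'E'
NAX=np.array([-.2234,-.1042,.9691]);NAX/=np.linalg.norm(NAX)
MOUTH=np.array([541.8,224.8,118.8])
DRV=np.array([516.35,-165.9]);DYAW=np.radians(-4.95)
TCP2TIP=125.0  # driver tip ahead of TCP when gripped at mid-bar
def screwR(k,off=0.0):
    u=np.array([.684,.692,.23]);u-=NAX*(u@NAX);u/=np.linalg.norm(u)
    w=np.cross(NAX,u);a=k*np.pi/2+off
    x=np.cos(a)*u+np.sin(a)*w;z=-NAX;return np.stack([x,np.cross(z,x),z],1)
def tcp_for_depth(dep): return MOUTH+NAX*(TCP2TIP-dep)
def rep(tag=''):
    s=sensors.read_state();print(tag,'t%.2f'%s['t'],'pos',s['eef_pos'].round(1),'F',s['force'].round(1),'M',s['wrist_torque'].round(2),'w%.1f'%s['grip_width'],'q6 %.2f'%s['q'][5]);return s
E
python3 - <<'E'
from h import *
R=rotdown(DYAW+np.pi)
q=ctrl.solve_ik([*DRV,143.],R);print(q)
for k in range(4):
    for dep in (-30,17):
        print(k,dep,np.round(ctrl.solve_ik(tcp_for_depth(dep),screwR(k)),2))
ctrl.move_ptp([*DRV,230.],R); rep()
ctrl.gripper_to(60,force=80)
r=ctrl.move_l([*DRV,143.],vel=80,threshold=15);print(r);rep()
ctrl.gripper_to(10,force=80);s=rep('gripped')
im,d=optics.grab_frame('wrist');cv2.imwrite('pics/g1.png',im[:,:,::-1])
E
```

```text
[-4.70491799e-01  2.59656391e-01  1.72829172e+00 -4.44089210e-16
  1.15364455e+00 -1.95489433e+00]
0 -30 [ 0.2  -0.01  1.77  0.06  1.14  0.97]
0 17 [0.21 0.06 1.8  0.06 1.04 0.97]
1 -30 [ 0.2  -0.01  1.77  0.06  1.14 -0.6 ]
1 17 [ 0.21  0.06  1.8   0.06  1.04 -0.6 ]
2 -30 [ 0.2  -0.01  1.77  0.06  1.14 -2.17]
2 17 [ 0.21  0.06  1.8   0.06  1.04 -2.17]
3 -30 [ 0.2  -0.01  1.77  0.06  1.14  2.54]
3 17 [0.21 0.06 1.8  0.06 1.04 2.54]
 t10.57 pos [ 516.6 -165.   229.9] F [-0.3 -0.4  0.4] M [-0.   -0.05 -0.03] w85.0 q6 -1.95
False
 t12.19 pos [ 516.9 -166.2  143.7] F [0.5 0.3 0.4] M [-0.02 -0.02  0.09] w60.2 q6 -1.95
gripped t12.65 pos [ 516.8 -166.1  143.6] F [ 0.4 -0.2  2.1] M [ 0.02  0.   -0.  ] w17.1 q6 -1.95
```

View pics/g1.png

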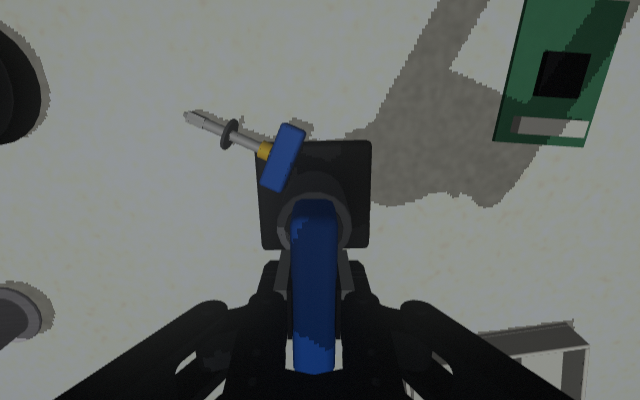

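Run:
```python
from h import *
s=sensors.read_state()
ctrl.move_l([516.5,-166.,300.],vel=150);rep('up')
R=screwR(2)
ctrl.move_ptp(tcp_for_depth(-35),R);rep('over')
ctrl.move_l(tcp_for_depth(-8),vel=80);ctrl.hold(0.3);s=rep('pre')
print('dpos',(s['eef_pos']-tcp_for_depth(-8)).round(2),'axis err deg',np.degrees(np.arccos(-s['eef_rot'][:,2]@NAX)).round(2))
for n in ['side','top']:
    im,d=optics.grab_frame(n);cv2.imwrite(f'pics/{n}1.png',im[:,:,::-1])
    p=optics.camera_params(n);X=np.array(p['R'])@MOUTH+np.array(p['t']).ravel();x=np.array(p['mtx'])@X;u,v=(x[:2]/x[2]).astype(int);print(n,u,v)
    cv2.imwrite(f'pics/{n}1c.png',cv2.resize(im[max(v-60,0):v+30,u-50:u+50,::-1],None,fx=6,fy=6,interpolation=cv2.INTER_CUBIC))
snap('w_pre')
```

```text
up t13.90 pos [ 515.8 -165.6  298.5] F [-0.8 -0.1 -2.8] M [ 0.01 -0.05 -0.01] w16.8 q6 -1.95
over t15.30 pos [506.6 207.3 273.9] F [ 0.6  0.6 -2. ] M [-0.12  0.15 -0.02] w17.0 q6 -2.17
pre t16.09 pos [512.3 211.  248.3] F [-1.3  0.  -2. ] M [-0.02  0.17  0.05] w17.0 q6 -2.17
dpos [0.23 0.09 0.58] axis err deg 0.06
side 289 163
top 251 202
```

View pics/side1c.png

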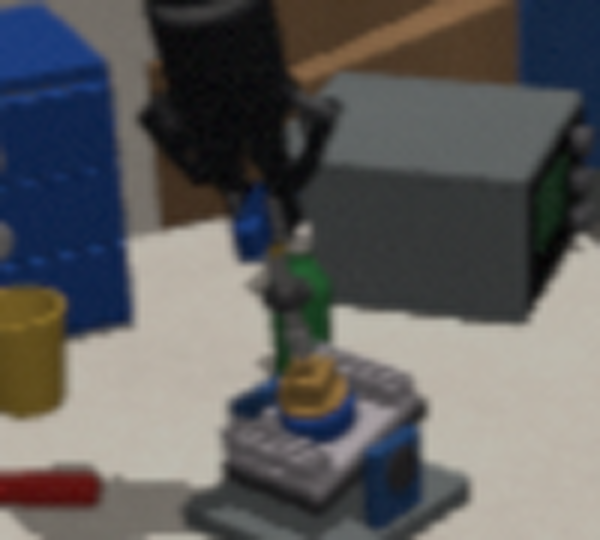

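View pics/w_pre.png

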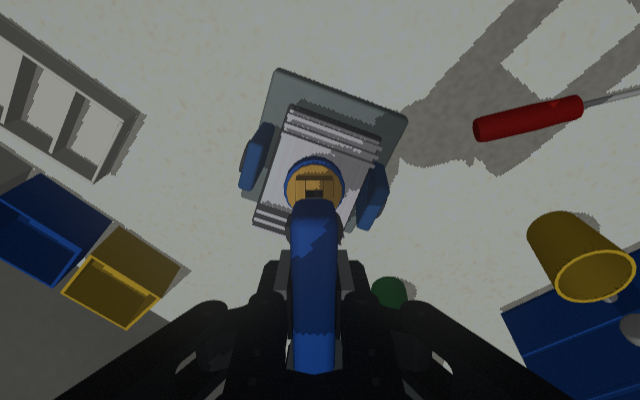

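```bash
cat >> h.py <<'E'
def depth():
    s=sensors.read_state();tip=s['eef_pos']+s['eef_rot'][:,2]*TCP2TIP
    D=tip-MOUTH;dep=-(D@NAX);lat=D+dep*NAX
    return round(dep,2),(lat@s['eef_rot'][:,:2]).round(2)
E
python3 - <<'E'
from h import *
im,_,_=load('w_pre');crop(im,270,360,140,230,6,'pics/c6.png')
r=ctrl.move_l(tcp_for_depth(4),vel=40,threshold=8);print(r,depth());rep()
if not r:
    r=ctrl.move_l(tcp_for_depth(20),vel=15,threshold=8);print(r,depth());rep()
ctrl.hold(.2);print(depth());rep()
E
```

```text
False (np.float64(4.62), array([0.52, 0.3 ]))
 t16.69 pos [514.5 212.1 235.4] F [ 0.8  0.2 -1.3] M [-0.07  0.16 -0.04] w16.8 q6 -2.17
True (np.float64(18.17), array([0.11, 0.06]))
 t17.61 pos [517.9 213.7 222.3] F [-1.4 -0.2  3.9] M [-0.17  0.23  0.01] w17.0 q6 -2.17
(np.float64(18.22), array([0.13, 0.08]))
 t17.81 pos [517.9 213.7 222.3] F [-1.9 -0.6  5.6] M [-0.13  0.21 -0.04] w17.2 q6 -2.17
```

View pics/c6.png

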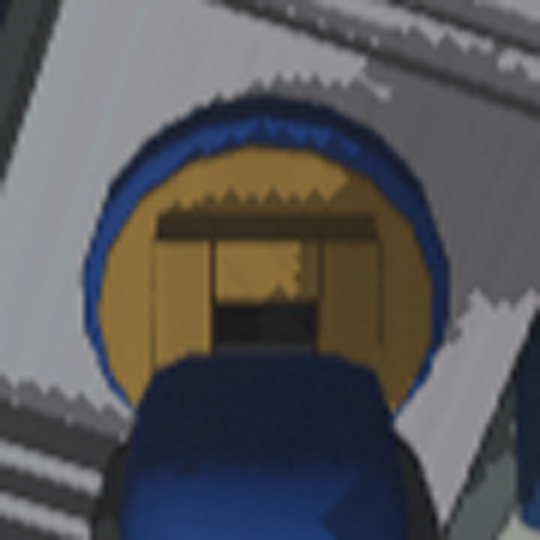

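```bash
cat >> h.py <<'E'
def axM():
    s=sensors.read_state();return float(s['wrist_torque']@NAX),float(s['force']@NAX),s
E
python3 - <<'E'
from h import *
print(axM()[:2])
a=0.
for i in range(5):
    a+=0.12
    R=screwR(2,-a);p=tcp_for_depth(18.4+max(0,1.6*(a-.15)))
    q=ctrl.solve_ik(p,R);ctrl.set_joints(q)
    m,f,s=axM();print('a %.2f t%.2f M %.2f F %.1f q6 %.3f'%(a,s['t'],m,f,s['q'][5]),depth(),'w%.1f'%s['grip_width'])
E
```

```text
(-0.02776196310703843, 5.884346066763001)
a 0.12 t18.06 M -0.02 F 3.5 q6 -2.054 (np.float64(18.04), array([-0.43, -0.23])) w16.8
a 0.24 t18.31 M 0.06 F 5.5 q6 -1.935 (np.float64(18.17), array([-0.18, -0.02])) w16.7
a 0.36 t18.56 M 0.11 F 5.7 q6 -1.815 (np.float64(18.35), array([-0.17, -0.05])) w17.1
a 0.48 t18.81 M 0.05 F 5.1 q6 -1.695 (np.float64(18.54), array([-0.2 , -0.08])) w17.0
a 0.60 t19.06 M 0.06 F 6.3 q6 -1.575 (np.float64(18.71), array([-0.21, -0.08])) w16.9
```

Run:
```python
from h import *
a=0.60;cmd=18.4+1.6*.45
while a<4.6:
    step=0.12; a+=step
    m,f,s=axM()
    if f<8: cmd+=1.6*step
    if f<3: cmd+=0.1
    ctrl.set_joints(ctrl.solve_ik(tcp_for_depth(cmd),screwR(2,-a)))
    m,f,s=axM();print('a %.2f t%.2f M %.2f F %.1f q6 %.3f cmd %.2f'%(a,s['t'],m,f,s['q'][5],cmd),depth(),'w%.1f'%s['grip_width'])
    if abs(m)>0.45 or f>25: break
```

```text
a 0.72 t19.31 M 0.08 F 5.6 q6 -1.455 cmd 19.31 (np.float64(18.92), array([-0.21, -0.07])) w16.6
a 0.84 t19.56 M 0.03 F 5.8 q6 -1.334 cmd 19.50 (np.float64(19.1), array([-0.22, -0.07])) w17.0
a 0.96 t19.81 M 0.07 F 5.6 q6 -1.215 cmd 19.70 (np.float64(19.34), array([-0.16, -0.11])) w17.0
a 1.08 t20.06 M 0.06 F 5.5 q6 -1.095 cmd 19.89 (np.float64(19.5), array([-0.19, -0.1 ])) w16.8
a 1.20 t20.31 M 0.10 F 7.1 q6 -0.975 cmd 20.08 (np.float64(19.7), array([-0.18, -0.12])) w17.0
a 1.32 t20.56 M 0.12 F 6.7 q6 -0.855 cmd 20.27 (np.float64(19.9), array([-0.17, -0.13])) w16.9
a 1.44 t20.81 M 0.10 F 5.8 q6 -0.735 cmd 20.46 (np.float64(20.07), array([-0.19, -0.1 ])) w17.0
a 1.56 t21.06 M 0.07 F 7.1 q6 -0.615 cmd 20.66 (np.float64(20.3), array([-0.13, -0.15])) w16.7
a 1.68 t21.31 M 0.04 F 7.2 q6 -0.495 cmd 20.85 (np.float64(20.47), array([-0.21, -0.11])) w16.6
a 1.80 t21.56 M 0.05 F 6.1 q6 -0.375 cmd 21.04 (np.float64(20.67), array([-0.19, -0.14])) w17.0
a 1.92 t21.81 M 0.03 F 5.6 q6 -0.255 cmd 21.23 (np.float64(20.86), array([-0.18, -0.12])) w16.9
a 2.04 t22.06 M 0.09 F 5.8 q6 -0.135 cmd 21.42 (n
[... 1442 characters left out ...]
, array([-0.09, -0.02])) w16.9
a 3.96 t26.06 M 0.09 F 8.2 q6 1.785 cmd 22.19 (np.float64(21.5), array([-0.09, -0.03])) w16.5
a 4.08 t26.31 M 0.13 F 7.8 q6 1.905 cmd 22.19 (np.float64(21.48), array([-0.13, -0.01])) w16.6
a 4.20 t26.56 M 0.14 F 9.8 q6 2.025 cmd 22.38 (np.float64(21.52), array([-0.05, -0.07])) w16.9
a 4.32 t26.81 M -0.19 F 9.8 q6 2.146 cmd 22.38 (np.float64(21.46), array([-0.03, -0.15])) w17.3
a 4.44 t27.06 M -0.19 F 11.6 q6 2.266 cmd 22.38 (np.float64(21.24), array([-0.  , -0.07])) w16.9
a 4.56 t27.31 M -0.20 F 10.2 q6 2.386 cmd 22.38 (np.float64(21.19), array([-0.02, -0.14])) w17.0
a 4.68 t27.56 M -0.00 F 10.7 q6 2.506 cmd 22.38 (np.float64(21.2), array([ 0.08, -0.32])) w17.6
```

Run:
```python
from h import *
snap('w_t1');rep()
im,d=optics.grab_frame('side');cv2.imwrite('pics/side2.png',im[:,:,::-1])
cv2.imwrite('pics/side2c.png',cv2.resize(im[100:200,235:345,::-1],None,fx=6,fy=6,interpolation=cv2.INTER_CUBIC))
```

```text
t27.61 pos [518.9 214.2 219.5] F [-6.  -2.2  8.9] M [-0.28  0.98  0.01] w17.1 q6 2.51
```

View pics/w_t1.png

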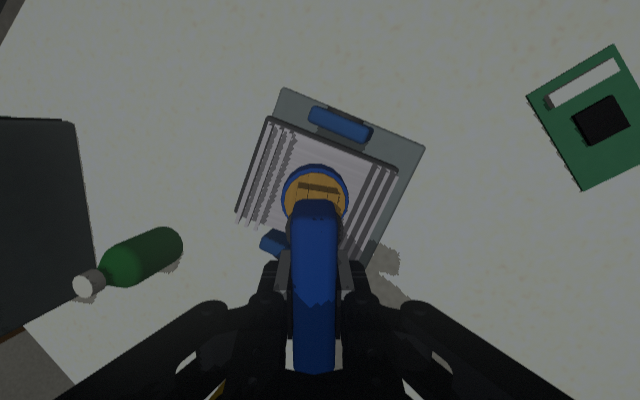

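View pics/side2c.png

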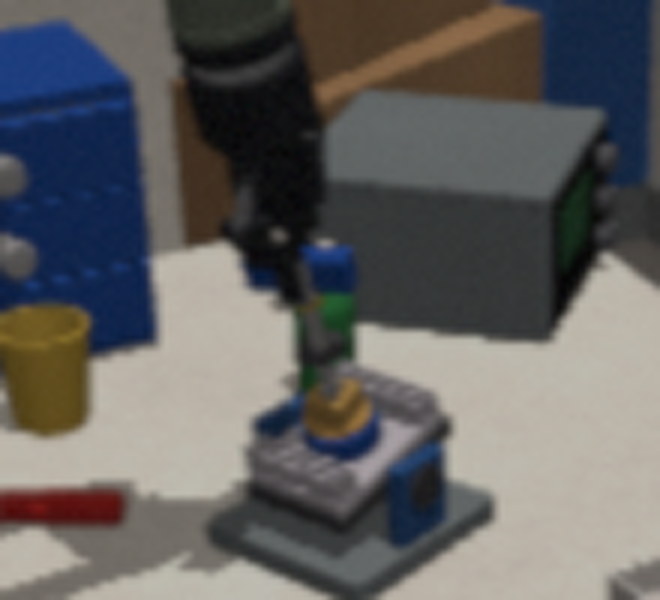

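Run:
```python
from h import *
im,_,_=load('w_t1');a=cv2.resize(np.ascontiguousarray(im[150:240,270:360,::-1]),(450,450),interpolation=cv2.INTER_CUBIC)
im,_,_=load('w_pre');b=cv2.resize(np.ascontiguousarray(im[140:230,270:360,::-1]),(350,350),interpolation=cv2.INTER_CUBIC)
b=cv2.copyMakeBorder(b,0,100,0,0,cv2.BORDER_CONSTANT)
a=cv2.convertScaleAbs(a,alpha=1.6)
cv2.imwrite('pics/c7.png',np.hstack([a,b]))
```

```text
(no output)
```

View pics/c7.png

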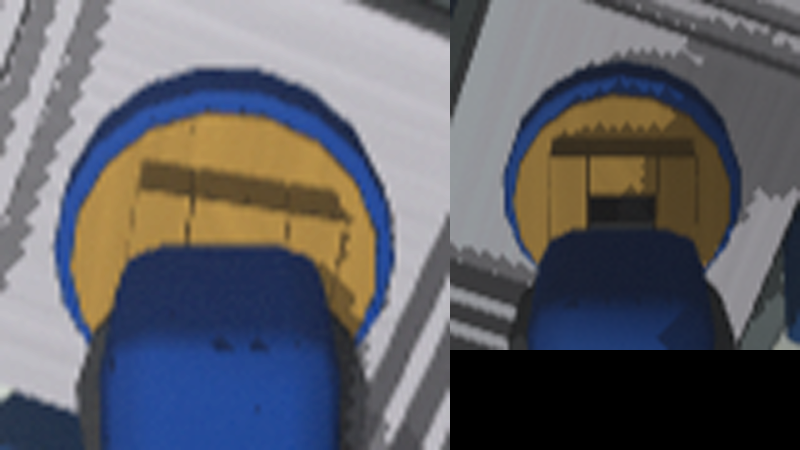

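```bash
cat > hh.py <<'E'
from h import *
import sys
M=MOUTH
for n in sys.argv[1:]:
    im,d,st=load(n);W=cloud('wrist',d,st)
    hsv=cv2.cvtColor(np.ascontiguousarray(im),cv2.COLOR_RGB2HSV)
    yel=(hsv[...,0]>10)&(hsv[...,0]<34)&(hsv[...,1]>90)
    D=W-M;h=D@NAX;rad=np.linalg.norm(D-h[...,None]*NAX,axis=-1)
    base=(h>-34)&(h<-24)&(rad<62)&(rad>28)&(hsv[...,1]<60)
    # plane fit to base
    Q=W[base]
    for _ in range(5):
        c=Q.mean(0);nn=np.linalg.svd(Q-c,full_matrices=False)[2][2];nn*=np.sign(nn[2]);r=(Q-c)@nn;Q=Q[np.abs(r-np.median(r))<1.5]
    H=(W-Q.mean(0))@nn
    y=yel&(rad<27)&(H>0)
    hist,e=np.histogram(H[y],np.arange(0,35,.5))
    top=y&(H>20)&(H<30)&(rad<17);fl=y&(H>3)&(H<13)&(rad>17)
    print(n,'tilt',np.degrees(np.arccos(nn[2])).round(2),'nbase',len(Q),'top',np.median(H[top]).round(2),top.sum(),'flange',np.median(H[fl]).round(2),fl.sum())
    blue=(hsv[...,0]>100)&(hsv[...,0]<130)&(hsv[...,1]>110)&(rad>22)&(rad<29)&(H>-2)&(H<15)
    print('   boss H pct',np.nanpercentile(H[blue],[10,25,50,75,90]).round(1),blue.sum())
E
python3 hh.py w_screw w_screw3 w_screw4 w_pre w_t1
```

```text
w_screw tilt 14.2 nbase 2498 top 27.23 1304 flange 9.28 1172
   boss H pct [1.  1.4 1.8 2.2 2.7] 442
w_screw3 tilt 14.51 nbase 2396 top 27.23 1404 flange 9.35 929
   boss H pct [0.2 1.1 1.8 2.4 2.8] 617
w_screw4 tilt 14.21 nbase 2964 top 27.21 1597 flange 9.29 1388
   boss H pct [0.9 1.4 1.8 2.3 2.7] 507
w_pre tilt 14.07 nbase 1329 top 27.23 485 flange 9.36 751
   boss H pct [0.3 1.3 1.8 2.4 2.9] 454
w_t1 tilt 14.37 nbase 2124 top 24.39 317 flange 6.5 861
   boss H pct [0.4 1.2 1.7 2.3 2.8] 549
```

```bash
cat >> h.py <<'E'
def goto(dep,a):
    ctrl.set_joints(ctrl.solve_ik(tcp_for_depth(dep),screwR(2,-a)))
def pr(tag):
    m,f,s=axM();print(tag,'t%.2f M %.2f F %.1f q6 %.3f'%(s['t'],m,f,s['q'][5]),depth(),'w%.1f'%s['grip_width']);return m,f
E
python3 - <<'E'
from h import *
a=4.68
for i in range(3):
    a+=.06;goto(21.0,a);pr('a%.2f'%a)
snap('w_t2')
ctrl.move_l(tcp_for_depth(-10),vel=60);pr('out')
a-=np.pi;goto(-10,a);ctrl.hold(.2);pr('a%.2f'%a)
snap('w_t3')
E
python3 hh.py w_t2 w_t3
python3 - <<'E'
from h import *
im,_,_=load('w_t2');a=cv2.resize(np.ascontiguousarray(im[150:240,270:360,::-1]),(400,400),interpolation=cv2.INTER_CUBIC)
im,_,_=load('w_t3');b=cv2.resize(np.ascontiguousarray(im[140:230,270:360,::-1]),(400,400),interpolation=cv2.INTER_CUBIC)
cv2.imwrite('pics/c8.png',cv2.convertScaleAbs(np.hstack([a,b]),alpha=1.6))
E
```

```text
a4.74 t27.91 M 0.06 F 4.2 q6 2.566 (np.float64(20.86), array([ 0.04, -0.21])) w16.5
a4.80 t28.16 M -0.00 F 5.1 q6 2.626 (np.float64(20.89), array([ 0.03, -0.19])) w16.9
a4.86 t28.41 M 0.00 F 4.4 q6 2.686 (np.float64(20.92), array([ 0.05, -0.23])) w17.5
out t29.12 M 0.04 F -1.8 q6 2.690 (np.float64(-10.07), array([-0.02,  0.23])) w16.8
a1.72 t31.98 M 0.02 F -1.5 q6 -0.452 (np.float64(-10.02), array([-0.01,  0.02])) w17.1
w_t2 tilt 14.3 nbase 2258 top 24.34 390 flange 6.55 792
   boss H pct [0.3 1.1 1.7 2.2 2.9] 543
w_t3 tilt 14.2 nbase 1822 top 24.6 541 flange 6.69 687
   boss H pct [0.3 1.1 1.8 2.4 2.9] 446
```

View pics/c8.png

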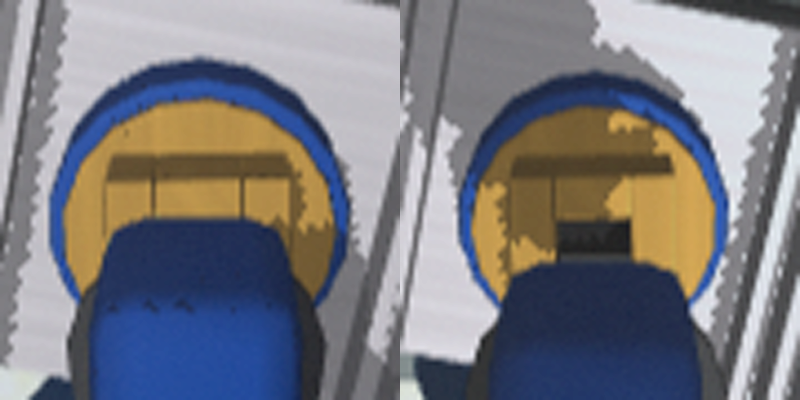

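```bash
python3 - <<'E'
from h import *
a=4.86-np.pi
r=ctrl.move_l(tcp_for_depth(8),vel=50,threshold=10);pr('in8 %s'%r)
if not r: r=ctrl.move_l(tcp_for_depth(23),vel=15,threshold=8);pr('in %s'%r)
d0=depth()[0]
if d0>19.5:
    cmd=d0+.3
    while a<2.44:
        a+=.06
        f=axM()[1]
        if f<8 and a>1.9: cmd+=.1
        goto(cmd,a);pr('a%.2f cmd%.2f'%(a,cmd))
        if abs(axM()[0])>.4: print('torque');break
    ctrl.hold(.3);pr('hold')
    snap('w_t4')
E
python3 hh.py w_t4
```

```text
in8 False t32.53 M -0.01 F -1.8 q6 -0.452 (np.float64(8.58), array([ 0.22, -0.53])) w16.9
in True t33.37 M -0.05 F 4.8 q6 -0.453 (np.float64(20.91), array([ 0.05, -0.11])) w16.6
a1.78 cmd21.21 t33.62 M 0.01 F 2.7 q6 -0.394 (np.float64(20.77), array([-0.11,  0.36])) w16.9
a1.84 cmd21.21 t33.87 M 0.03 F 3.8 q6 -0.335 (np.float64(20.86), array([-0.02,  0.19])) w16.5
a1.90 cmd21.21 t34.12 M 0.08 F 6.2 q6 -0.275 (np.float64(20.91), array([-0.07, -0.  ])) w16.6
a1.96 cmd21.31 t34.37 M 0.04 F 6.6 q6 -0.215 (np.float64(20.96), array([-0.18, -0.08])) w17.1
a2.02 cmd21.41 t34.62 M 0.07 F 5.6 q6 -0.155 (np.float64(21.08), array([-0.13, -0.1 ])) w16.8
a2.08 cmd21.51 t34.87 M 0.06 F 6.9 q6 -0.095 (np.float64(21.14), array([-0.14, -0.07])) w17.3
a2.14 cmd21.61 t35.12 M 0.13 F 5.7 q6 -0.035 (np.float64(21.25), array([-0.14, -0.05])) w17.3
a2.20 cmd21.71 t35.37 M 0.06 F 6.6 q6 0.025 (np.float64(21.36), array([-0.15, -0.07])) w17.0
a2.26 cmd21.81 t35.62 M 0.17 F 8.8 q6 0.085 (np.float64(21.38), array([-0.15, -0.04])) w16.9
a2.32 cmd21.81 t35.87 M 0.13 F 7.2 q6 0.145 (np.float64(21.41), array([-0.17, -0.08])) w16.8
a2.38 cmd21.91 t36.12 M 0.28 F 7.8 q6 0.204 (np.float64(21.41), array([-0.16, -0.03])) w16.9
a2.44 cmd22.01 t36.37 M 0.34 F 7.5 q6 0.264 (np.float64(21.42), array([-0.16,  0.01])) w17.0
a2.50 cmd22.11 t36.62 M 0.27 F 8.2 q6 0.324 (np.float64(21.42), array([-0.07, -0.03])) w17.0
hold t36.92 M 0.27 F 8.0 q6 0.324 (np.float64(21.45), array([-0.08, -0.04])) w16.9
w_t4 tilt 14.43 nbase 1956 top 23.97 372 flange 6.06 751
   boss H pct [0.3 1.1 1.8 2.3 2.9] 542
```

```bash
python3 - <<'E'
from h import *
for a in (2.38,2.26,2.14,2.06): goto(21.3,a);pr('a%.2f'%a)
ctrl.move_l(tcp_for_depth(-10),vel=60);pr('out');ctrl.hold(.1);snap('w_t5')
ctrl.move_l(tcp_for_depth(-40),vel=100)
R=rotdown(DYAW+np.pi)
ctrl.move_ptp([516.4,-166.,300.],R);ctrl.hold(.2);s=rep('above')
E
python3 hh.py w_t5
python3 - <<'E'
from h import *
im,_,_=load('w_t5');b=cv2.resize(np.ascontiguousarray(im[140:230,270:360,::-1]),(500,500),interpolation=cv2.INTER_CUBIC)
cv2.imwrite('pics/c9.png',cv2.convertScaleAbs(b,alpha=1.6))
im,d=optics.grab_frame('side');cv2.imwrite('pics/side3.png',im[:,:,::-1])
cv2.imwrite('pics/side3c.png',cv2.resize(im[120:280,240:400,::-1],None,fx=3.7,fy=3.7,interpolation=cv2.INTER_CUBIC))
E
```

```text
a2.38 t37.22 M 0.35 F 3.8 q6 0.210 (np.float64(21.31), array([-0.19, -0.15])) w17.1
a2.26 t37.47 M 0.10 F 5.0 q6 0.093 (np.float64(21.32), array([-0.12, -0.12])) w17.1
a2.14 t37.72 M 0.06 F 4.6 q6 -0.026 (np.float64(21.29), array([-0.02,  0.17])) w17.1
a2.06 t37.97 M -0.01 F 3.9 q6 -0.107 (np.float64(21.27), array([-0.  ,  0.29])) w16.8
out t38.64 M -0.00 F -1.4 q6 -0.110 (np.float64(-10.11), array([ 0.04, -0.09])) w16.7
above t41.06 pos [ 516.5 -165.3  300. ] F [ 0.3  0.1 -2.2] M [-0.01 -0.08  0.03] w16.9 q6 -1.95
w_t5 tilt 14.33 nbase 1831 top 23.94 536 flange 6.08 672
   boss H pct [0.4 1.3 1.8 2.3 2.8] 441
```

View pics/c9.png

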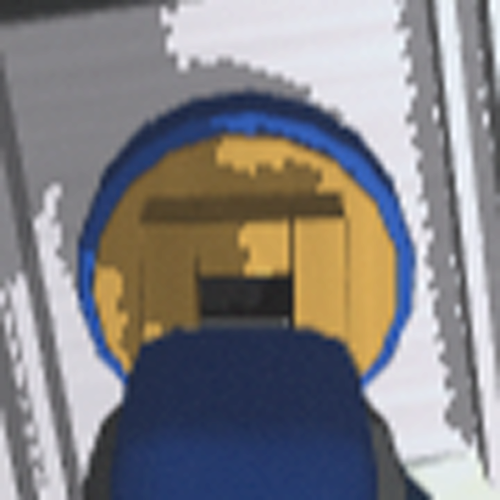

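View pics/side3c.png

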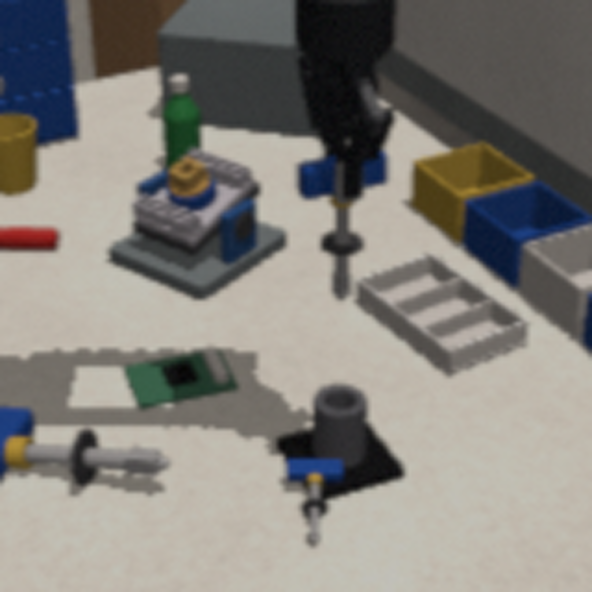

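Run:
```python
from h import *
im,d=optics.grab_frame('top');cv2.imwrite('pics/top3.png',im[:,:,::-1]);W=cloud('top',d)
W0=cloud('top',np.load('pics/top0.npy'));
for u,v in [(376,251),(370,245),(385,260),(400,235),(404,231)]: print((u,v),W0[v,u].round(),W[v,u].round())
L=[cv2.imread(f'pics/side{i}.png')[180:280,220:360] for i in range(4)]
L=[cv2.resize(x,(400,286)) for x in L]
cv2.imwrite('pics/c10.png',np.vstack([np.hstack(L[:2]),np.hstack(L[2:])]))
T=[cv2.resize(cv2.imread(f'pics/top{i}.png')[150:290,300:480],(400,311)) for i in (0,3)]
cv2.imwrite('pics/c11.png',np.hstack(T))
```

```text
(376, 251) [ 379. -157.  187.] [ 343. -101.  657.]
(370, 245) [ 397. -139.  192.] [355. -90. 657.]
(385, 260) [ 353. -182.  189.] [ 329. -125.  605.]
(400, 235) [ 437. -246.   93.] [ 375. -150.  644.]
(404, 231) [ 450. -260.   88.] [ 383. -158.  643.]
```

View pics/c10.png

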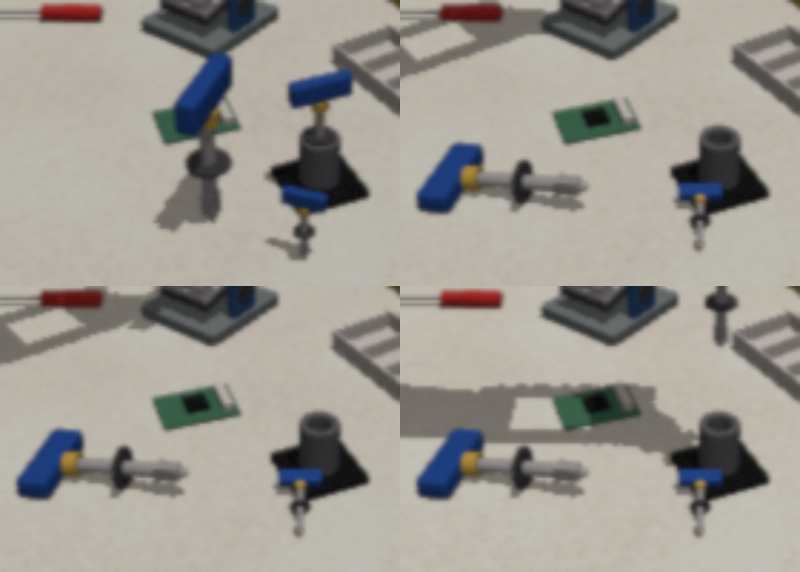

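View pics/c11.png

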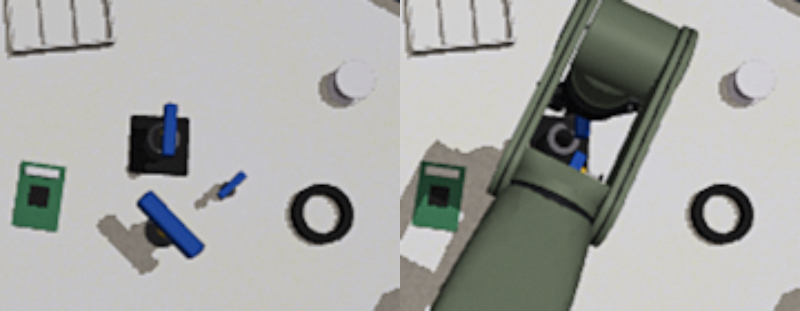

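Run:
```python
from h import *
r=ctrl.move_l([516.4,-166.,205.],vel=120,threshold=12);rep('a %s'%r)
if not r:
    r=ctrl.move_l([516.4,-166.,150.],vel=60,threshold=8);rep('b %s'%r)
if not r:
    r=ctrl.move_l([516.4,-166.,140.5],vel=15,threshold=6);rep('c %s'%r)
```

```text
a False t42.10 pos [ 517.1 -166.3  205.9] F [-0.5 -0.1 -1.2] M [-0.08  0.02 -0.  ] w17.1 q6 -1.96
b False t43.17 pos [ 516.8 -166.2  150.5] F [-0.1  1.2 -2.3] M [-0.02  0.02 -0.02] w17.1 q6 -1.96
c True t43.65 pos [ 516.5 -166.   143.6] F [ 0.  -0.5  4.5] M [0.02 0.05 0.03] w16.9 q6 -1.96
```

```bash
python3 - <<'E'
from h import *
ctrl.gripper_to(60);rep('open')
ctrl.move_l([516.4,-166.,260.],vel=100);rep('up')
p,R=lookpose((516,-166,150),np.arctan2(-166,516)+np.pi,230)
ctrl.move_ptp(p,R);snap('w_end')
p,R=lookpose((547,223,115),np.arctan2(223,547)+np.pi,230)
ctrl.move_ptp(p,R);snap('w_end2');rep()
for n in ['side','top']:
    im,d=optics.grab_frame(n);cv2.imwrite(f'pics/{n}4.png',im[:,:,::-1])
E
python3 hh.py w_end2
python3 - <<'E'
from h import *
im,d,st=load('w_end');W=cloud('wrist',d,st)
hsv=cv2.cvtColor(np.ascontiguousarray(im),cv2.COLOR_RGB2HSV)
m=(np.hypot(W[...,0]-516,W[...,1]+166)<50)&(hsv[...,0]>100)&(hsv[...,0]<130)&(hsv[...,1]>120)&(W[...,2]>140)&(W[...,2]<160)
P=W[m].astype(np.float32);print(cv2.minAreaRect(P[:,:2].copy()),np.median(P[:,2]))
E
```

```text
open t44.13 pos [ 515.3 -165.4  142. ] F [-0.4 -1.3 -0.6] M [-0.   -0.   -0.02] w60.1 q6 -1.95
up t45.46 pos [ 515.9 -165.7  259. ] F [0.7 0.4 0.2] M [-0.02 -0.04 -0.01] w60.2 q6 -1.96
 t47.37 pos [554.2 224.7 216.8] F [ 0.1 -0.8  0.7] M [ 0.04  0.04 -0.04] w59.9 q6 -1.72
w_end2 tilt 14.2 nbase 2466 top 24.03 1289 flange 6.08 1145
   boss H pct [1.  1.4 1.9 2.4 2.8] 532
((515.6624145507812, -166.52984619140625), (17.731903076171875, 73.08477020263672), 85.07072448730469) 150.1631
```

View pics/w_end.png

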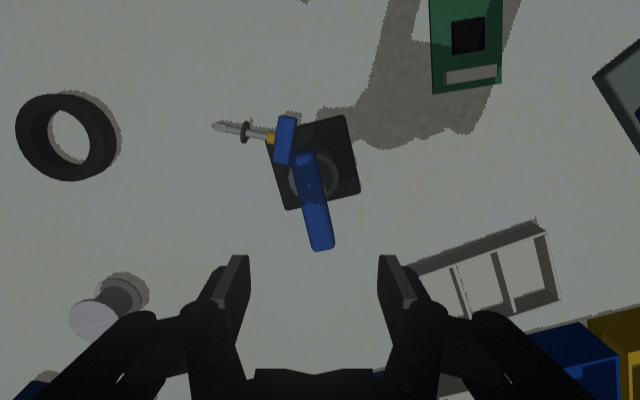

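View pics/side4.png

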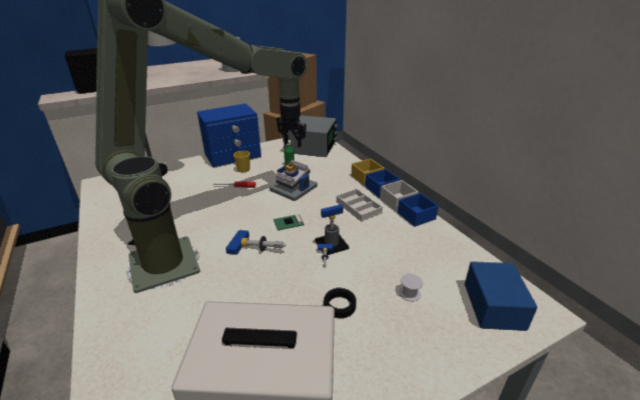

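View pics/top4.png

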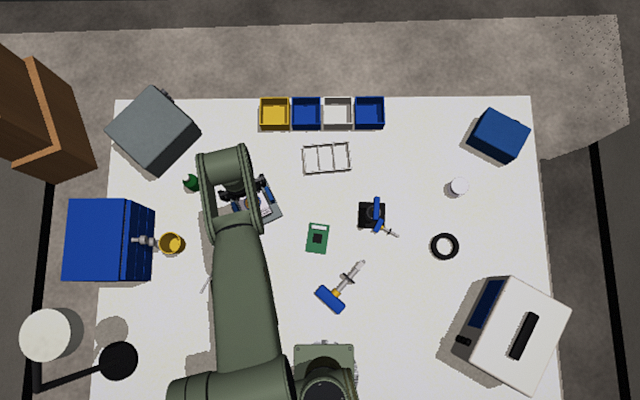

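```bash
python3 -c "
from h import *
rep();ctrl.finish_job()"
```

```text
t47.47 pos [554.2 224.6 216.7] F [-0.5 -0.8 -0.8] M [0.03 0.01 0.03] w59.9 q6 -1.72
the job is handed in; nothing more can be done
```

I screwed the brass screw home with the middle-sized blue driver, stood the driver back in its stand and let go. The job was handed in at 47.5 s. There was one slip during the screwing, described below.

**What happened**
- **Insertion:** the driver went squarely into the socket and bottomed there before the first turn.
- **Slip:** my torque limit was set too high, so I turned about 2 rad past the stop. The driver slipped round in the socket and backed the screw off by about 0.4 mm.
- **Correction:** I lifted out, turned back half a turn, re-entered fully and tightened again until it stalled, with torque rising to about 0.3 N m. I eased the driver free before taking it out.

**Last checks**
- **Screw:** the cameras show it sank 3.2 mm in all, from 27.2 to 24.0 mm above the heat sink. That matches the depth at both stalls. I inferred that it is flush from the stall and the torque rise; I did not see the flange-to-boss gap directly.
- **Driver:** it is back within about 0.1 mm of its starting position and height in the stand. The gripper is clear of everything.
- **Listed things:** those in clear view look unmoved. The arm hid part of the last overhead picture, but the side view shows the rest in place.
- **Look-alikes:** the large and small look-alike drivers were standing at the start and are now lying down; the small one's handle rests on the stand's foot. I think they toppled on their own. The small one was already down at 3.5 s, and I saw no contact forces before then. I left both where they fell.

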